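# Free the seized blue air tap

### The arm

A 6-joint arm with a two-finger parallel gripper is mounted at the origin on a cart in front of the work surface, level with it; the furniture and walls round the work are solid. World frame = base frame: x ahead of the robot, y to its left, z up, the work surface at z = 0. Lengths are in mm, angles in degrees, forces in N, time in s.
With the tool pointing down it reaches from about 350 to 850 mm from the base axis. Payload 8.1 kg.
Tool frame: the origin (TCP) lies midway between the tips of the shut fingers; the grasp point (between the pads) lies 19 mm behind it; z points along the fingers, y is the line along which they close (so a half turn about z gives the same grasp; the last joint's range is limited). The gripper opens to 85 mm and grips with 20 to 120 N. Pads are 22 mm wide; open, the fingers measure 114 mm over their backs; the gripper's body (76 mm by 85 mm) begins 54 mm behind the grasp point. The pads swing forward as they close: fully open they stand 13 mm farther back than shut.
Start: joints at [67.93, 7.471, 85.268, -0, 87.261, -4.893], TCP at [177.176, 573.249, 231.292] pointing down, gripper open.
Joint ranges: [-169.43, 169.43], [-51.17, 129.36], [1.28, 143.12], [-76.62, 256.62], [0, 156.53], [-152.29, 152.29]. Speed limits (degrees/s): [136.94, 136.94, 159.86, 180, 180, 180].

### API

Orientations are given as [roll, pitch, yaw] about the fixed x, y, z axes, in that order (R = Rz(yaw) Ry(pitch) Rx(roll)).
In Python, from bench import sense, snapshot, order, finder gives the robot as it stands.
- The arm moves only by the tool send_rows, never from a script. Its argument "steps" is a list of rows, each a list of 2 entries, a list of its own where there are three numbers: the shift along the world's x, y, z in units of 30 mm (1.0 is 30 mm), then the turn, a rotation vector about the world's x, y, z in rad. In form: [[[dx, dy, dz], [wx, wy, wz]], ...]. A call has 1 to 10 rows; each row is the pose to reach, as a shift and turn from the pose commanded when the call began; what a row does not reach only later rows make up. A row lasts 1/8 s, in which the tool goes at most 62.5 mm and 10.7 degrees, less where a joint would pass 70% of its speed; a pose out of reach is approached as far as the arm can. A call with a gripper value outside its range is refused whole. "fingers" is the closure, from 0 (fully open) to 1 (shut), set as the call begins (left out, the last holds). The fingers move at their own pace and stop on an object; "squeeze" is the grip in N (left out, the last holds). Time passes only in rows, so rows that repeat a pose let the fingers close. It gives the time, the measured TCP pose, the force, the opening and the grip force at its end, in the units of the state.
- sense(): the state, without advancing time (a new reading comes with each control period).
- snapshot(name): name is "scene" or "top" or "wrist"; returns a dict with "img" (420x560x3 uint8, red, green, blue), "K" (3x3 intrinsics, pixels), "pose" (4x4, takes a point from camera to world coordinates). Camera axes: x right, y up, looking along -z (the intrinsics and any distortion apply to the point x, -y, -z); pixel columns grow to the right and rows downward; lengths in mm; the calibration is good to about 2 mm. A picture is of the moment at which its call begins. There is no depth.
- order.hand_in(): hands the job in; it is judged then, once.
Trained networks look in the newest picture that a camera, given by its name, has taken for a name from the list of things; names that differ only in an ending like _2 or _b are one class to them, and where a whole thing is asked for, a point or a joint stands for the part that bears it (a point fixed in the world has none). Each returns a list of dicts, best first, with "confidence" (0 to 1); they miss things now and then, are a little off and sometimes report something else, mostly with a low value. They report only what shows in the picture. A call takes as long as a camera call.
- finder.find_in(label, camera): "box" ([left, top, width, height] as shares, 0 to 1, of the picture: columns of its width, rows of its height, round what is visible of it).
- finder.trace(label, camera): "mask" (420x560 bool, what is visible of it) and "box" ([left, top, width, height] as shares, 0 to 1, of the picture: columns of its width, rows of its height, round what is visible of it).
- finder.pinpoint(label, camera): "at" ([column, row] as shares, 0 to 1, of the picture: columns of its width, rows of its height: a listed point, or the origin of a listed thing).
The state is a dict: "time": time; "joint_pos": joint angles; "qd": joint speeds; "joint_efforts": joint torques, N m; "tool_pos": TCP position; "tcp_rot": TCP orientation; "ft_force": force on the tool from outside, world axes, zero at the start; "wrist_torque": the same for the moment, N m; "finger_gap": finger opening in mm; "grip_force": force on a finger pad.
Only numpy, scipy, OpenCV 4.12 (cv2) and the standard library are available. Lean on these libraries where they do the work, as an engineer would, in place of code of your own. Each camera call takes 0.05 s, during which the arm holds its last target. There are 200 camera calls.

### The job

The blue tap on the airbrush air rail has seized shut. Take hold of its bar handle from above, break it loose with a short firm twist counter-clockwise (seen from above), then keep turning the freed handle the same way until it stands in line with its outlet, fully open at its stop, and let go. Leave the red and the yellow tap set as they are.

Things in the scene. Friction and masses are not known exactly. Their poses are not given: they have to be found in the camera images.
- blue_tap (a joint): Angle of the blue handle: 0 = shut, as it starts; grows as it turns counter-clockwise seen from above; hard stop at 1.4 = fully open, the bar in line with the brass outlet below it. Seized at first: resistance builds up to about 0.2 N m in the first 0.15 rad, then gives way and fades to under 0.05 N m from 0.4 rad on; once loose it stays where it is left.
- blue_grip (a point): Grip point of the blue plastic bar handle, on its vertical turning axis. The bar is 50 mm long, 14 mm thick, 30 mm tall; this point is 8 mm below its flat top and 102 mm above the desk. Under the bar is a round hub, 22 mm across, 6 mm tall. Axes turn with the handle: x along the bar (grip across y), z up; -x is the end with a white stripe on top, which points along the outlet when open.
- rail: Air rail, fixed to the desk: aluminium bar 46 mm wide on a dark foot plate 64 x 290 mm, top 40 mm above the desk. Origin under its centre, y along it, z up. On it stand three brass taps 95 mm apart, alike but for the colour of the handle (blue, red, yellow, in any order); their outlets stick out along -x, towards the robot's side.
- red_tip (a point): Striped end of the red tap's bar handle (same shape as the blue one), 25 mm from its turning axis, 102 mm above the desk; same axes as the blue handle. It may stand at any angle from shut to open; this tap turns easily.
- yellow_tip (a point): Striped end of the yellow tap's bar handle (same shape as the blue one), 25 mm from its turning axis, 102 mm above the desk; same axes as the blue handle. It may stand at any angle from shut to open; this tap turns easily.

How it is judged (in metres and radians):
On the way:
1. the blue handle is broken loose: turned more than 0.45 rad from shut (value of joint blue_tap above 0.45 rad), for 0.05 s.
At the end, for the whole second after the job is handed in: The blue tap's handle stands at 1.2 rad or more, that is within 0.2 rad (11 degrees) of its open stop, and the ends of the red and the yellow handle are within 9 mm (about 20 degrees) of where they started (value of joint blue_tap above 1.2 rad and distance of each of red_tip, yellow_tip from where it was at the start of the episode below 0.009 m); the robot touches nothing.
It fails at once if the red tap is turned by more than about 20 degrees (distance of red_tip from where it was at the start of the episode above 0.009 m).
It fails at once if the yellow tap is turned by more than about 20 degrees (distance of yellow_tip from where it was at the start of the episode above 0.009 m).
It also fails if it takes over 34 s, if anything falls off the work surface, if the arm or the gripper's body presses on something with over 40 N, if the wrist force passes 120 N, or if a joint passes its speed limit or range.

## Working session

There is one attempt and no reset: what is moved stays moved. The work goes in short steps, Python scripts to look and compute and a tool call to move; the robot and the scene stay as the last step left them, time stands still between calls to the robot, and variables do not carry over. Pictures are saved under pics/ and viewed, at most 10 in all, crops included, and the job is handed in when it is done.

Besides the shell and the picture viewer there is one more tool, called after "Request:" as name(argument=value, ...) on one line, values as JSON. send_rows: Moves the arm, as the interface text tells. Its arguments: {"type":"object","properties":{"steps":{"type":"array"},"fingers":{"type":"number"},"squeeze":{"type":"number"}},"required":["steps"]}

```bash
mkdir -p pics
cat > h.py <<'E'
import numpy as np, cv2
from bench import sense, snapshot, order, finder
def ray(s,at):
    K=s["K"];T=np.array(s["pose"]);p=np.linalg.inv(K)@[at[0]*560,at[1]*420,1]
    d=T[:3,:3]@np.array([p[0],-p[1],-p[2]]);return T[:3,3],d
def onz(s,at,z):
    o,d=ray(s,at);return o+d*(z-o[2])/d[2]
E
python3 - <<'E'
from h import *
ims=[]
print(sense())
for c in ["top","scene"]:
    s=snapshot(c); cv2.imwrite(f"pics/{c}0.png",s["img"][...,::-1])
    for l,z in [("blue_grip",102),("rail",0),("red_tip",102),("yellow_tip",102)]:
        for r in finder.pinpoint(l,c)[:2]: print(c,l,r["confidence"],np.round(r["at"],3),onz(s,r["at"],z).round(1))
E
```

```text
{'time': 0.0, 'joint_pos': array([ 6.79305870e+01,  7.51610164e+00,  8.53295730e+01, -2.48803891e-03,
        8.72636018e+01, -4.89370958e+00]), 'qd': array([ 0.00976249,  0.00456096, -0.06120978,  0.07069154, -0.10343274,
        0.00180806]), 'joint_efforts': array([ 1.06679952e-03, -5.69373465e+01, -5.00575483e+01, -7.66836195e-06,
        1.40819780e-02, -5.09187896e-05]), 'tool_pos': array([176.96824896, 572.71466771, 230.23128656]), 'tcp_rot': array([-1.79890910e+02, -6.84618231e-03,  1.62824411e+02]), 'ft_force': array([-0.57373978,  0.15841966, -0.63818205]), 'wrist_torque': array([0.03951363, 0.01533763, 0.04132815]), 'grip_force': 0.0, 'finger_gap': 85.53227625376387}
top blue_grip 0.62 [0.688 0.526] [ 613.5 -134.   102. ]
top rail 0.72 [0.589 0.516] [630.7 -42.7   0. ]
top red_tip 0.82 [0.496 0.521] [620.9  66.1 102. ]
top yellow_tip 0.5 [0.573 0.526] [615.7 -14.2 102. ]
scene blue_grip 0.58 [0.639 0.581] [ 625.1 -132.1  102. ]
scene rail 0.59 [0.561 0.623] [629.8 -36.6   0. ]
scene red_tip 0.55 [0.494 0.48 ] [626.4  72.4 102. ]
scene yellow_tip 0.65 [0.549 0.527] [616.2 -21.2 102. ]
```

Run:
```python
import cv2
a=cv2.imread("pics/top0.png");b=cv2.imread("pics/scene0.png")
cv2.imwrite("pics/a.png",cv2.resize(a[170:270,240:440],None,fx=4,fy=4,interpolation=2))
```

```text
(no output)
```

View pics/a.png

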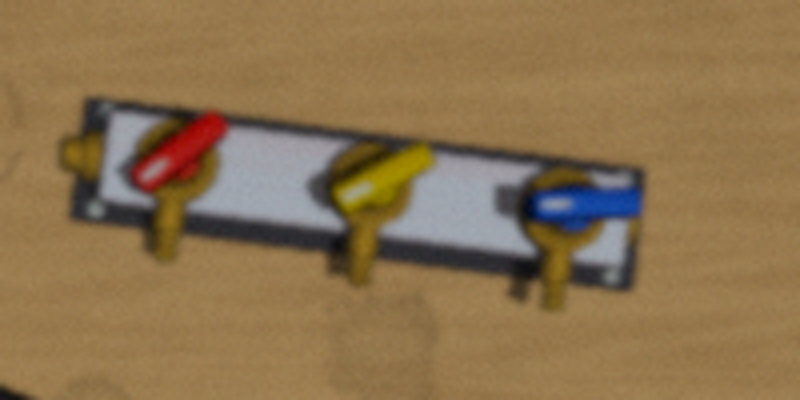

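View pics/scene0.png

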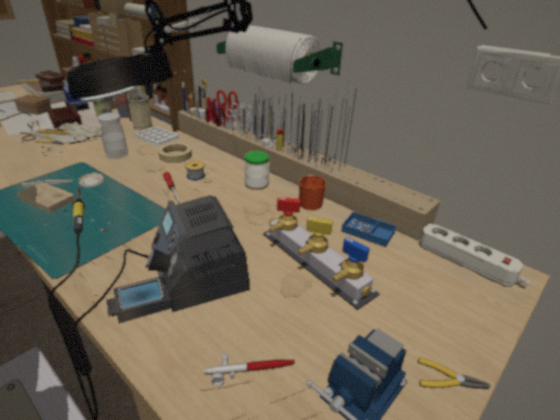

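The top crop shows red, yellow and blue taps from left to right. The blue bar is centred at about (386,221) in the full image, almost along world y, with its stripe to the left (+y). The scene view shows a soldering station and a brush rack nearby.

View pics/top0.png

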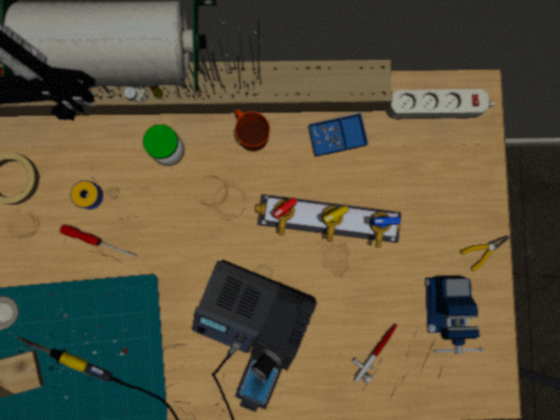

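The top view shows a free route to the blue tap (380,221), passing over the soldering station (255,310). I'll go up and over it at a safe height.

Request:
send_rows(steps=[[[0.3, -0.6, 0.6], [0, 0, -0.03]], [[1, -1.7, 1.2], [0, 0, -0.1]], [[1.8, -3, 1.7], [0, 0, -0.16]], [[2.6, -4.4, 2], [0, 0, -0.23]], [[3.5, -5.8, 2], [0, 0, -0.3]], [[4.4, -7.3, 2], [0, 0, -0.38]], [[5.3, -8.8, 2], [0, 0, -0.46]], [[6.2, -10.3, 2], [0, 0, -0.54]], [[7.1, -11.8, 2], [0, 0, -0.62]], [[8, -13.3, 2], [0, 0, -0.7]]], fingers=0, squeeze=60)

```text
time: 1.75
tool_pos: [417.9, 172.7, 291.6]
tcp_rot: [179.9, 0.0, 122.6]
ft_force: [0.5, 0.7, 0.6]
finger_gap: 85.8
grip_force: 0.0
```

Request:
send_rows(steps=[[[0.9, -1.5, 0], [0, 0, -0.08]], [[1.8, -3, 0], [0, 0, -0.16]], [[2.7, -4.5, 0], [0, 0, -0.24]], [[3.6, -6, 0], [0, 0, -0.32]], [[4.4, -7.5, -0.2], [0, 0, -0.4]], [[5.1, -8.8, -0.5], [0, 0, -0.46]], [[5.5, -9.6, -0.8], [0, 0, -0.5]], [[5.8, -10, -1], [0, 0, -0.53]], [[5.8, -10, -1], [0, 0, -0.53]]])

```text
time: 2.88
tool_pos: [591.0, -125.9, 260.5]
tcp_rot: [-179.9, -0.0, 92.3]
ft_force: [-1.0, 0.3, -1.1]
finger_gap: 85.2
grip_force: 0.0
```

Run:
```python
from h import *
q=sense();print(q["time"],q["tool_pos"],q["tcp_rot"],q["ft_force"])
s=snapshot("wrist"); cv2.imwrite("pics/w0.png",s["img"][...,::-1]); np.savez("w0.npz",K=s["K"],pose=s["pose"])
print(np.array(s["pose"]).round(2))
for l,z in [("blue_grip",102),("rail",0),("red_tip",102),("yellow_tip",102)]:
    for r in finder.pinpoint(l,"wrist")[:2]: print(l,r["confidence"],np.round(r["at"],3),onz(s,r["at"],z).round(1))
# blue top face
for l in ["blue_grip"]:
    for r in finder.trace(l,"wrist")[:1]: print(r["confidence"],r["box"])
hsv=cv2.cvtColor(s["img"],cv2.COLOR_RGB2HSV)
m=cv2.inRange(hsv,(105,120,50),(125,255,255));n,lab,st,c=cv2.connectedComponentsWithStats(m);print(st[1:][st[1:,4]>200],c[1:][st[1:,4]>200])
```

```text
2.875 [ 591.0492834  -125.86577067  260.45833242] [-1.79921702e+02 -3.70073046e-02  9.23124290e+01] [-1.01554842  0.33209488 -1.08765466]
[[ 1.0000e+00 -4.0000e-02 -1.0000e-02  5.8817e+02]
 [ 4.0000e-02  9.6000e-01  2.7000e-01 -5.5580e+01]
 [-0.0000e+00 -2.7000e-01  9.6000e-01  4.0320e+02]
 [ 0.0000e+00  0.0000e+00  0.0000e+00  1.0000e+00]]
blue_grip 0.66 [0.536 0.48 ] [ 614.3 -131.4  102. ]
blue_grip 0.26 [0.556 0.19 ] [617.2 -16.8 102. ]
rail 0.86 [0.556 0.253] [629.7 -34.2   0. ]
yellow_tip 0.94 [0.556 0.194] [617.5 -18.3 102. ]
0.75 [0.5152, 0.4121, 0.0386, 0.1286]
[[ 424   82   57   99 2453]
 [ 290  177   19   50  662]
 [ 135  247   74   32  819]] [[446.05666531 128.20383204]
 [300.01208459 202.90785498]
 [163.7985348  258.63369963]]
```

View pics/w0.png

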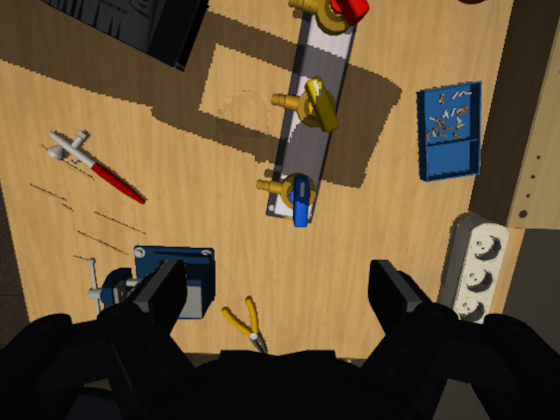

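The wrist view shows the blue bar at about (301,202), columns 290–309 and rows 177–227, with its stripe towards yellow at the top. The fingers are at the lower left and right.

Run:
```python
from h import *
s=np.load("w0.npz");im=cv2.imread("pics/w0.png")
h=cv2.cvtColor(im,cv2.COLOR_BGR2HSV)
m=cv2.inRange(h,(105,100,40),(128,255,255))[170:235,285:315]
for r in (178,185,195,205,215,222,226):
    c=np.nonzero(m[r-170])[0]+285; print(r,c.min(),c.max(),[onz(s,(x/560,(r+.5)/420),110).round(1)[:2] for x in (c.min(),c.max()+1)])
cv2.imwrite("pics/w0c.png",cv2.resize(im[165:240,265:340],None,fx=8,fy=8,interpolation=2))
```

```text
178 295 306 [array([ 607.2, -106.8]), array([ 618.8, -106.3])]
185 295 308 [array([ 607.6, -113.7]), array([ 621.2, -113.1])]
195 290 308 [array([ 603.3, -123.8]), array([ 621.9, -123.1])]
205 294 307 [array([ 607.7, -133.8]), array([ 621.6, -133.3])]
215 293 306 [array([ 607.3, -144.2]), array([ 621.3, -143.6])]
222 294 307 [array([ 608.7, -151.5]), array([ 622.8, -150.9])]
226 296 305 [array([ 611. , -155.7]), array([ 621.1, -155.3])]
```

View pics/w0c.png

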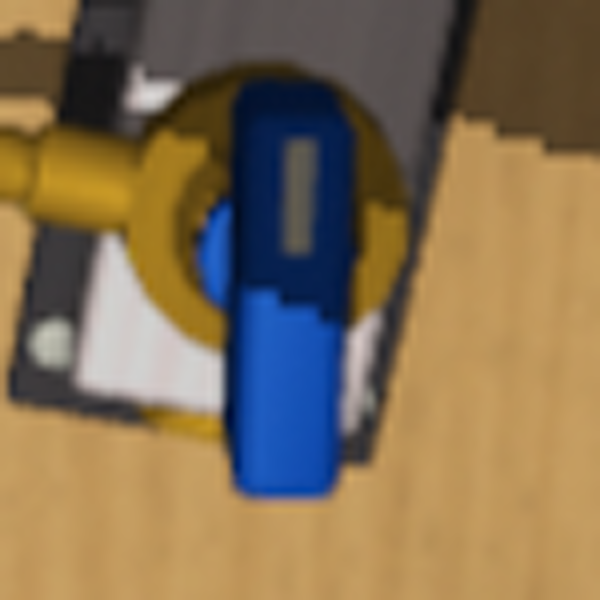

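Request:
send_rows(steps=[[[0.4, -0.1, -1], [0, 0, -0.02]], [[0.78, -0.17, -2], [0, 0, -0.04]], [[0.78, -0.17, -3], [0, 0, -0.04]], [[0.78, -0.17, -3.8], [0, 0, -0.04]], [[0.78, -0.17, -4.5], [0, 0, -0.04]], [[0.78, -0.17, -5], [0, 0, -0.04]], [[0.78, -0.17, -5.4], [0, 0, -0.04]], [[0.78, -0.17, -5.7], [0, 0, -0.04]], [[0.78, -0.17, -5.85], [0, 0, -0.04]], [[0.78, -0.17, -5.85], [0, 0, -0.04]]], fingers=0)

```text
time: 4.42
tool_pos: [614.6, -130.9, 85.8]
tcp_rot: [-180.0, 0.0, 90.1]
ft_force: [0.1, -0.1, 0.5]
finger_gap: 85.1
grip_force: 0.0
```

Run:
```python
from h import *
s=snapshot("wrist"); cv2.imwrite("pics/w1.png",s["img"][...,::-1])
```

```text
(no output)
```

View pics/w1.png

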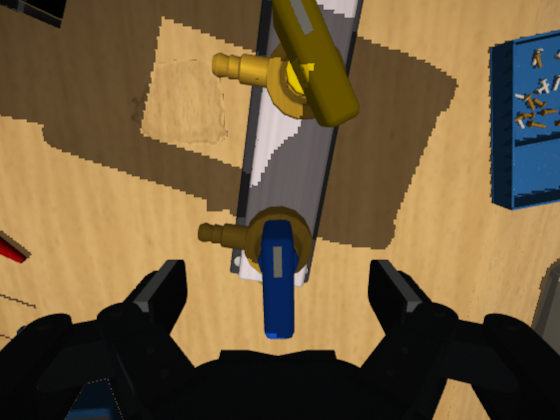

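The bar (column 278, rows 222–337) sits midway between the fingers (columns 186 and 370). Closing now.

Request:
send_rows(steps=[[[0, 0, 0], [0, 0, 0]], [[0, 0, 0], [0, 0, 0]], [[0, 0, 0], [0, 0, 0]], [[0, 0, 0], [0, 0, 0]], [[0, 0, 0], [0, 0, 0]], [[0, 0, 0], [0, 0, 0]], [[0, 0, 0], [0, 0, 0]], [[0, 0, 0], [0, 0, 0]]], fingers=1, squeeze=60)

```text
time: 5.48
tool_pos: [614.9, -130.9, 86.1]
tcp_rot: [180.0, 0.0, 90.1]
ft_force: [2.3, 1.2, 3.0]
finger_gap: 13.0
grip_force: 60.0
```

Request:
send_rows(steps=[[[0, 0, 0], [0, 0, 0.1]], [[0, 0, 0], [0, 0, 0.2]], [[0, 0, 0], [0, 0, 0.3]], [[0, 0, 0], [0, 0, 0.4]], [[0, 0, 0], [0, 0, 0.5]], [[0, 0, 0], [0, 0, 0.6]], [[0, 0, 0], [0, 0, 0.6]]])

```text
time: 6.35
tool_pos: [614.0, -131.2, 86.1]
tcp_rot: [-179.9, -0.0, 124.5]
ft_force: [-3.6, -0.5, 5.2]
finger_gap: 13.3
grip_force: 59.4
```

Run:
```python
from h import *
q=sense();print(q["ft_force"],q["wrist_torque"],q["tcp_rot"],q["grip_force"])
s=snapshot("wrist"); cv2.imwrite("pics/w2.png",s["img"][...,::-1])
```

```text
[-3.6298616  -0.4536285   5.16758575] [-0.05045266  0.46612291  0.03742048] [-1.79942092e+02 -2.96582990e-02  1.24472376e+02] 59.35504674911499
```

View pics/w2.png

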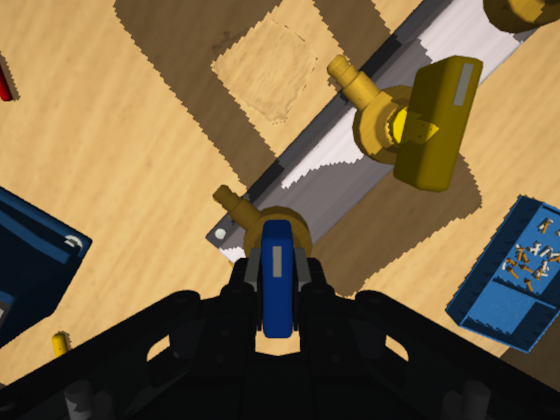

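The handle turned with the gripper: the bar is still upright between the pads (278,280) while the rail has rotated. Continuing to the stop.

Request:
send_rows(steps=[[[0, 0, 0], [0, 0, 0.1]], [[0, 0, 0], [0, 0, 0.22]], [[0, 0, 0], [0, 0, 0.34]], [[0, 0, 0], [0, 0, 0.46]], [[0, 0, 0], [0, 0, 0.58]], [[0, 0, 0], [0, 0, 0.68]], [[0, 0, 0], [0, 0, 0.76]], [[0, 0, 0], [0, 0, 0.8]], [[0, 0, 0], [0, 0, 0.8]]])

```text
time: 7.52
tool_pos: [613.3, -132.3, 86.1]
tcp_rot: [-179.9, -0.1, 170.2]
ft_force: [-6.6, -4.7, 6.2]
finger_gap: 12.8
grip_force: 59.5
```

Run:
```python
from h import *
q=sense();print(q["ft_force"],q["wrist_torque"],q["tcp_rot"],q["grip_force"])
s=snapshot("wrist"); cv2.imwrite("pics/w3.png",s["img"][...,::-1])
```

```text
[-6.57248557 -4.7473013   6.24928093] [-0.77462398  1.07686768 -0.03528738] [-1.79888273e+02 -1.22952996e-01  1.70229065e+02] 59.491249322891235
```

View pics/w3.png

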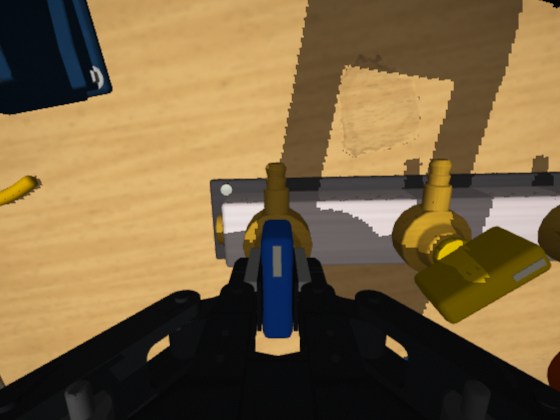

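The bar at (278,280) is in line with its outlet (276,180). Yellow is clear on the right. Releasing with a partial opening, then rising.

Request:
send_rows(steps=[[[0, 0, 0], [0, 0, 0]], [[0, 0, 0], [0, 0, 0]], [[0, 0, 0], [0, 0, 0]], [[0, 0, 0], [0, 0, 0]], [[0, 0, 0], [0, 0, 0]]], fingers=0.6)

```text
time: 8.2
tool_pos: [614.6, -130.8, 85.8]
tcp_rot: [180.0, -0.0, 170.3]
ft_force: [0.4, -0.8, -0.7]
finger_gap: 34.1
grip_force: 0.0
```

Request:
send_rows(steps=[[[0, 0, 0.3], [0, 0, 0]], [[0, 0, 0.8], [0, 0, 0]], [[0, 0, 1.5], [0, 0, 0]], [[0, 0, 2.3], [0, 0, 0]], [[0, 0, 3.1], [0, 0, 0]], [[0, 0, 3.8], [0, 0, 0]], [[0, 0, 4.3], [0, 0, 0]], [[0, 0, 4.5], [0, 0, 0]], [[0, 0, 4.5], [0, 0, 0]]])

```text
time: 9.32
tool_pos: [614.6, -130.8, 220.8]
tcp_rot: [-180.0, -0.0, 170.3]
ft_force: [-0.2, -0.4, -1.1]
finger_gap: 34.2
grip_force: 0.0
```

Run:
```python
from h import *
s=snapshot("wrist"); cv2.imwrite("pics/w4.png",s["img"][...,::-1])
```

```text
(no output)
```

View pics/w4.png

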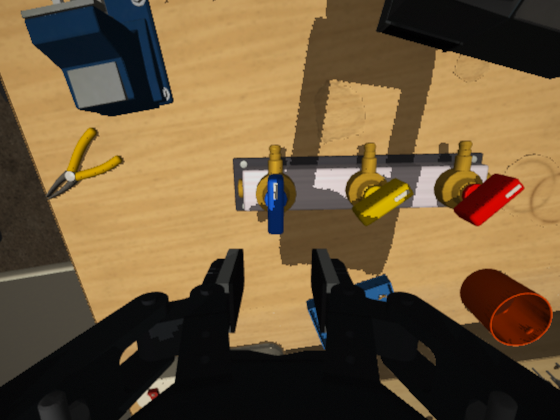

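The blue bar (276,203) is in line with its outlet (275,150). Red and yellow look unchanged and the gripper is clear.

```bash
python3 -c "
from bench import order;print(order.hand_in())"
```

```text
the job is handed in; nothing more can be done
None
```

The blue tap is broken loose and open in line with its outlet, the gripper has let go and is clear, red and yellow look unmoved in the last picture, and I handed the job in after about 9 s (no verdict was returned).

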